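# Put the seasonings back in their coloured holders

### The arm

A 6-joint arm with a two-finger parallel gripper is mounted at the origin on the work surface; the furniture and walls round the work are solid. World frame = base frame: x ahead of the robot, y to its left, z up, the work surface at z = 0. Lengths are in mm, angles in rad, forces in N, time in s.
With the tool pointing down it reaches from about 350 to 1000 mm from the base axis. Payload 7.1 kg.
Tool frame: the origin (TCP) lies between the finger pads; the fingertips stand 11 mm ahead of it and the grasp point (between the pads) lies 8 mm behind it (env.tip_reach is the distance from the TCP to the fingertips, in mm); z points along the fingers, y is the line along which they close (so a half turn about z gives the same grasp; the last joint's range is limited). The gripper opens to 85 mm and grips with 20 to 120 N. Pads are 22 mm wide; open, the fingers measure 114 mm over their backs; the gripper's body (76 mm by 85 mm) begins 54 mm behind the grasp point. The pads swing forward as they close: fully open they stand 13 mm farther back than shut.
Start: joints at [1.292, 0.423, 1.63, -0, 1.089, -0.019], TCP at [160.523, 604.018, 242.319] pointing down, gripper open.
Joint ranges: [-3, 3], [-0.9, 2.11], [0.09, 2.58], [-1.31, 4.45], [0.11, 2.69], [-2.54, 2.54]. Speed limits (rad/s): [2.39, 2.39, 3.01, 3.14, 3.14, 3.14].

### API

Orientations are given as a unit quaternion [w, x, y, z].
In Python, from rig import env, telemetry, read_camera gives the robot as it stands. The module is installed in compiled form; this text tells all that it offers. Calls block until the motion is done:
- env.reach(position, orientation): joint-space move of the TCP to a pose.
- env.move_l(position, rate=150, attitude=None, contact_N=None): straight line of the TCP; attitude=None keeps the orientation; rate is the mean speed in mm/s. With contact_N (N) it stops when the force on the tool has changed by that much, and returns True; else False.
- env.movej(angles): joint-space move.
- env.grip(opening): opening from 0.0 (shut) to 1.0 (fully open); the grip force is fixed at half the most; returns when the fingers have stopped.
- env.sleep(seconds).
- env.solve_ik(position, orientation): joint angles nearest the present ones, or None.
- telemetry.read_state(): the state.
- read_camera(name): name is "scene" or "top"; returns a dict with "frame" (420x560x3 uint8, blue, green, red), "mtx" (3x3 intrinsics, pixels), "D" ([k1, k2, p1, p2, k3] as OpenCV has them; the pictures are not rectified), "rvec" (rotation vector, rad) and "tvec" (3), from world to camera coordinates, as OpenCV has them. Camera axes: x right, y down, z forward; pixel columns grow to the right and rows downward; lengths in mm; the calibration is good to about 2 mm. A picture is of the moment at which its call begins. There is no depth.
A pose or a line that the arm cannot do raises env.PlanningError and nothing moves.
- env.hand_in(): hands the job in; it is judged then, once.
The state is a dict: "t": time; "joint_positions": joint angles; "qvel": joint speeds; "effort": joint torques, N m; "ee_pos": TCP position; "tool_rot": TCP orientation; "ft_force": force on the tool from outside, world axes, zero at the start; "torque": the same for the moment, N m; "gripper_width": opening from 0.0 (shut) to 1.0 (fully open); "finger_force": force on a finger pad.
Only numpy, scipy, OpenCV 4.12 (cv2) and the standard library are available. Lean on these libraries where they do the work, as an engineer would, in place of code of your own. Each camera call takes 0.05 s, during which the arm holds its last target. There are 200 camera calls.

### The job

Put the seasonings away: stand the red-lidded spice jar, the green-lidded spice jar, the wooden pepper mill and the grey-topped shaker upright in the holder dishes of their own colours (red, green, brown wood, grey), each flat on the floor of its dish inside the lip. Leave the yellow-lidded jam jar and the small white cup standing where they are.

Things in the scene. Friction and masses are not known exactly. Their poses are not given: they have to be found in the camera images.
- red_jar: Spice jar with a red lid (a small green and white disc on top of it, ringed by red), upright, body square with rounded corners, 47 across the flats and 55 across the corners, 97 tall; the red lid is 45 diameter from 76 to 97 above its foot. Loose, about 110 g. Origin: centre of its underside; z up along its axis. Sizes in mm.
- green_jar: Spice jar with a dark green lid (a pale disc on top of it), upright, round, 46 diameter, 106 tall; the green lid is 45 diameter from 85 to 105 above its foot. Loose, about 110 g. Origin: centre of its underside; z up along its axis. Sizes in mm.
- mill: Brown wooden pepper mill with a small metal knob, upright, turned; 58 diameter at the foot, 120 tall over the knob; below the head the fingers meet it at up to 58 apart (the waist is filled in). Its head (50 diameter) spans 87 to 109 above its foot; the head does not turn. Loose, about 180 g. Origin: centre of its underside; z up along its axis. Sizes in mm.
- shaker: Clear and white salt shaker with a grey domed top, upright, round, 44 diameter at its belly 20 up and 39 at the foot, 90 tall; top 34 diameter from 74 up. Loose, about 100 g. Origin: centre of its underside; z up along its axis. Sizes in mm.
- red_holder: Red round lipped dish fixed to the worktop, holder for the red-lidded jar: outer diameter 82, inner diameter 72, flat inner floor 6 above the worktop, rim 15-16 above the worktop. Origin: centre of its underside, on the worktop; z up. Holders stand at least 109 apart, centre to centre, in a loose row beyond the seasonings. Sizes in mm.
- green_holder: Green round lipped dish fixed to the worktop, holder for the green-lidded jar: outer diameter 76, inner diameter 66, flat inner floor 6 above the worktop, rim 15-16 above the worktop. Origin: centre of its underside, on the worktop; z up. Holders stand at least 109 apart, centre to centre, in a loose row beyond the seasonings. Sizes in mm.
- wood_holder: Orange-brown wooden round lipped dish fixed to the worktop, holder for the wooden mill: outer diameter 86, inner diameter 76, flat inner floor 6 above the worktop, rim 15-16 above the worktop. Origin: centre of its underside, on the worktop; z up. Holders stand at least 109 apart, centre to centre, in a loose row beyond the seasonings. Sizes in mm.
- grey_holder: Grey round lipped dish fixed to the worktop, holder for the grey-topped shaker: outer diameter 70, inner diameter 60, flat inner floor 6 above the worktop, rim 15-16 above the worktop. Origin: centre of its underside, on the worktop; z up. Holders stand at least 109 apart, centre to centre, in a loose row beyond the seasonings. Sizes in mm.
- jam_jar: Bystander: jam jar with a yellow lid (66 diameter), body square with rounded corners, 71 across the flats and 82 across the corners, 110 tall, standing loose among the seasonings; has no holder and stays. Origin: centre of its underside; z up along its axis. Sizes in mm.
- cup: Bystander: small white cup with a handle, 59 x 83 x 55 tall, standing loose among the seasonings; stays. Origin: centre of its outline on the worktop; the handle points along its -y; z up. (A loose lemon, 53 tall, also lies among the seasonings.) Sizes in mm.
Mind the look-alikes: they are no part of the job. What is shaped like the shaker but purple is not meant.

How it is judged:
By the outcome, as a careful person would: the job done as asked, in the order asked, and still so for the second after the job is handed in, with the robot touching nothing.
It also fails if it takes over 106 s, if anything falls off the work surface, if the arm or the gripper's body presses on something with over 40 N, if the wrist force passes 120 N, or if a joint passes its speed limit or range.

## Working session

There is one attempt and no reset: what is moved stays moved. The work goes in short steps, each a Python script; the robot and the scene stay as the last script left them, time stands still between calls to the robot, and variables do not carry over. Pictures are saved under pics/ and viewed, at most 14 in all, crops included, and the job is handed in when it is done.

```bash
mkdir -p pics
python3 - <<'E'
from rig import env,telemetry,read_camera
import cv2,numpy as np,pickle
for n in("scene","top"):
    c=read_camera(n); pickle.dump(c,open(n+'0.pkl','wb'))
    cv2.imwrite(f'pics/{n}0.png',cv2.resize(c['frame'],(800,600),interpolation=cv2.INTER_CUBIC))
    R=cv2.Rodrigues(np.array(c['rvec'],float))[0];print(n,-R.T@np.array(c['tvec']).ravel(),c['D'],c['mtx'])
s=telemetry.read_state();print(s['t'],s['ee_pos'],s['tool_rot'])
E
```

```text
scene [-154.91046633 -338.16673816  856.96846475] [-0.02173462  0.          0.          0.          0.        ] [[383.73650393   0.         274.55672137]
 [  0.         383.73650393 211.89370999]
 [  0.           0.           1.        ]]
top [ 439.97915235   11.03772888 1288.99221888] [-0.14859191  0.          0.          0.          0.        ] [[491.13161925   0.         275.80831017]
 [  0.         491.13161925 205.2609995 ]
 [  0.           0.           1.        ]]
0.1 [160.3843248  603.59031167 241.62785796] [-1.03548413e-04  1.29507214e-01  9.91578242e-01 -6.78586314e-04]
```

View pics/scene0.png

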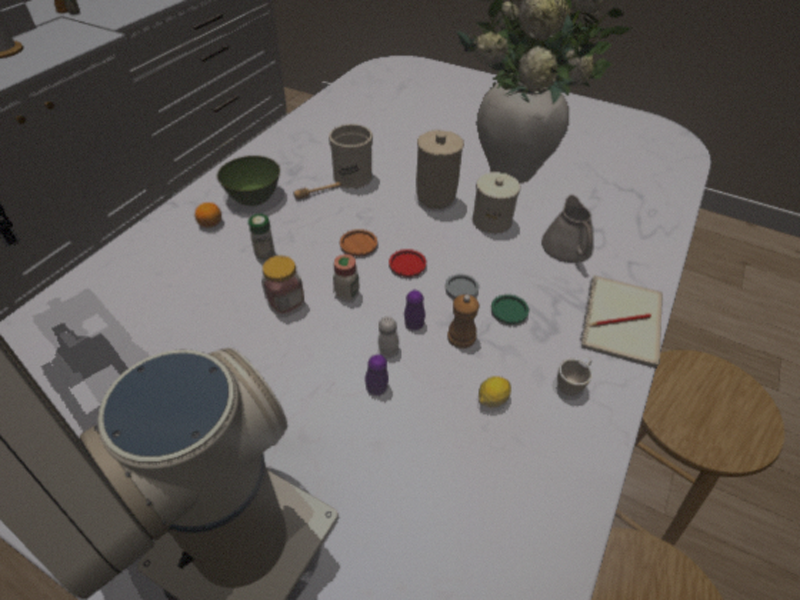

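View pics/top0.png

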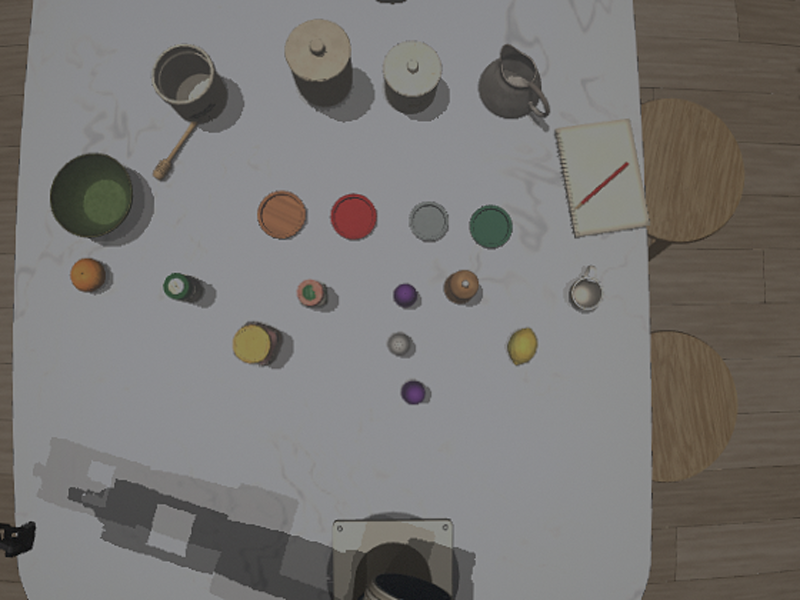

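The scene shows, in the 800x600 top view: wood dish (282,215), red (354,217), grey (429,222), green (491,227), green jar (177,287), red jar (312,293), mill (462,287), shaker (399,344). The purple look-alikes are at (404,295) and (413,392). I'll enlarge next.

Run:
```python
import cv2,pickle
def crop(n,x0,y0,x1,y1,s,o):
    f=pickle.load(open(n+'0.pkl','rb'))['frame'][y0:y1,x0:x1]
    f=cv2.resize(f,None,fx=s,fy=s,interpolation=cv2.INTER_CUBIC)
    f=cv2.convertScaleAbs(f,alpha=1.4,beta=15)
    # ruler: ticks in ORIGINAL px
    for x in range((x0+19)//20*20,x1,20): cv2.line(f,(int((x+.5-x0)*s),0),(int((x+.5-x0)*s),6),(0,0,255)); cv2.putText(f,str(x),(int((x+.5-x0)*s)-10,18),0,.35,(0,0,255))
    for y in range((y0+19)//20*20,y1,20): cv2.line(f,(0,int((y+.5-y0)*s)),(6,int((y+.5-y0)*s)),(0,0,255)); cv2.putText(f,str(y),(8,int((y+.5-y0)*s)+4),0,.35,(0,0,255))
    cv2.imwrite(o,f);print(f.shape)
crop('top',105,126,371,288,3,'pics/t1.png')
crop('scene',168,145,376,285,3.8,'pics/s1.png')
```

```text
(486, 798, 3)
(532, 790, 3)
```

View pics/t1.png

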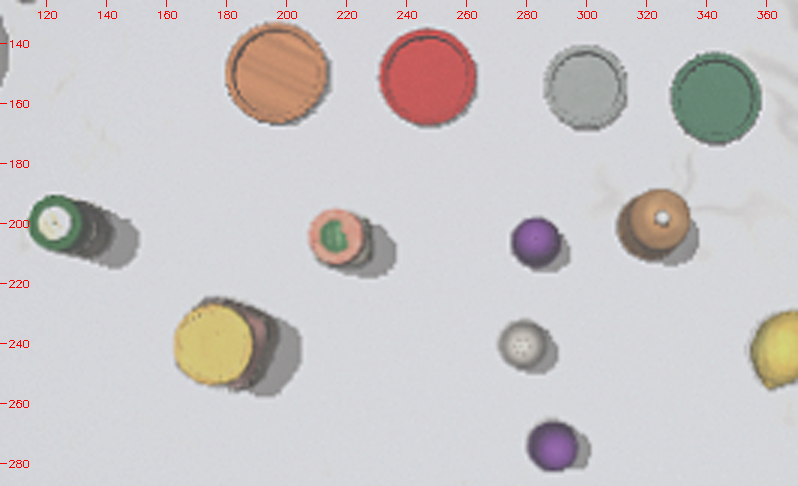

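View pics/s1.png

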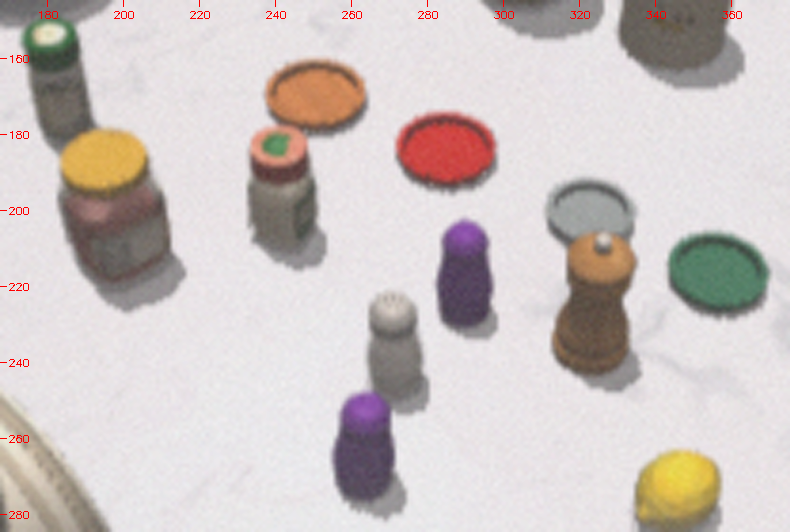

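```bash
cat > vis.py <<'E'
import cv2,numpy as np
def prep(c):
    return np.array(c['mtx'],float),np.array(c['D'],float),cv2.Rodrigues(np.array(c['rvec'],float))[0],np.array(c['tvec'],float).reshape(3,1)
def und(c,p):
    K,D,R,t=prep(c); return cv2.undistortPoints(np.array(p,float).reshape(1,1,2),K,D).reshape(2)
def atz(c,p,z):
    K,D,R,t=prep(c); o=(-R.T@t).ravel(); d=R.T@np.array([*und(c,p),1]); return o+d*(z-o[2])/d[2]
def tri(ca,pa,cb,pb):
    P=[np.hstack(prep(c)[2:]) for c in(ca,cb)]
    X=cv2.triangulatePoints(P[0],P[1],und(ca,pa).reshape(2,1),und(cb,pb).reshape(2,1)).ravel(); return X[:3]/X[3]
E
cat > pts.py <<'E'
import pickle,numpy as np
from vis import *
T=pickle.load(open('top0.pkl','rb'));S=pickle.load(open('scene0.pkl','rb'))
ft=lambda u,v:((u+.5)/3-.5+105,(v+.5)/3-.5+126)
fs=lambda u,v:((u+.5)/3.8-.5+168,(v+.5)/3.8-.5+145)
M={'wood_h':((278,74),(316,94),15.5),'red_h':((429,77),(446,147),15.5),'grey_h':((586,87),(590,213),15.5),'green_h':((716,99),(718,271),15.5),
'green_jar':((55,223),(50,36),105),'red_jar':((336,237),(279,146),97),'mill':((662,218),(602,238),117),'shaker':((522,346),(392,298),89),'jam':((214,345),(104,159),110),
'purpleA':((536,242),(465,225),89),'purpleB':((553,445),(365,396),89)}
for k,(a,b,z) in M.items():
    print(k,'tri',tri(T,ft(*a),S,fs(*b)).round(1),'top@z',atz(T,ft(*a),z).round(1)[:2],'scene@z',atz(S,fs(*b),z).round(1)[:2])
E
python3 pts.py
```

```text
wood_h tri [666.1 196.7  19.8] top@z [666.  198.8] scene@z [671.2 197.9]
red_h tri [661.8  65.   20.2] top@z [661.9  66.4] scene@z [667.1  66.1]
grey_h tri [652.5 -72.1  17.3] top@z [652.1 -70.7] scene@z [655.2 -72.9]
green_h tri [ 641.2 -186.    19.5] top@z [ 641.  -184.7] scene@z [ 646.1 -187. ]
green_jar tri [531.1 364.9 110.9] top@z [530.1 368.5] scene@z [537.6 368.4]
red_jar tri [518.  136.5 103.8] top@z [517.3 139. ] scene@z [525.  138.9]
mill tri [ 529.  -124.   126.7] top@z [ 529.  -123.7] scene@z [ 538.9 -122.5]
shaker tri [428.7 -12.5 100.3] top@z [427.7 -11.2] scene@z [438.4  -9.3]
jam tri [431.5 233.7 115.7] top@z [430.5 236.1] scene@z [436.8 236.5]
purpleA tri [512.6 -25.1 104.3] top@z [512.3 -23.4] scene@z [527.4 -20.9]
purpleB tri [348.6 -37.   95.8] top@z [347.1 -35.6] scene@z [354.1 -36.1]
```

Dish centres and lids triangulate within 4–6 mm of the stated heights, apart from the rounded shaker tops, where I read the points less exactly. A shared x offset between the cameras explains the rest, so I add 2 mm to the top-view x. I'll start with the red jar, gripped by its round lid and closing along y.

```bash
cat > pp.py <<'E'
from rig import env,telemetry,read_camera
import cv2
Q=[0,0,1,0]; ZT=240
st=telemetry.read_state
def rep(m):
    s=st();print(m,'t',round(s['t'],1),'ee',s['ee_pos'].round(1) if hasattr(s['ee_pos'],'round') else s['ee_pos'],'w',round(float(s['gripper_width']),3),'ff',s['finger_force'],'F',[round(float(f),1) for f in s['ft_force']])
def pick(x,y,zg,zt=ZT):
    p=st()['ee_pos']
    if abs(p[2]-zt)>5: env.move_l([p[0],p[1],zt],rate=200)
    env.reach([x,y,zt],Q); rep('above')
    if env.move_l([x,y,zg],rate=130,contact_N=15): rep('CONTACT'); return False
    env.grip(0.0); rep('gripped')
    env.move_l([x,y,zt],rate=150); rep('lifted'); return True
def place(x,y,zg,zt=ZT):
    env.move_l([x,y,zt],rate=200)
    env.move_l([x,y,zg+16],rate=150)
    c=env.move_l([x,y,zg+2],rate=25,contact_N=6); rep(f'down {c}')
    env.grip(1.0); env.sleep(.2)
    env.move_l([x,y,zt],rate=150); rep('up')
def shot(n,o,box=None,s=800/560):
    f=read_camera(n)['frame']
    if box: f=f[box[1]:box[3],box[0]:box[2]]
    cv2.imwrite('pics/'+o,cv2.resize(f,None,fx=s,fy=s,interpolation=cv2.INTER_CUBIC))
E
python3 - <<'E'
from pp import *
if pick(519.3,138.5,86):
    shot('scene','s2.png',(130,60,410,270),2.85)
    place(663.9,66.2,86)
E
```

```text
above t 2.2 ee [519.2 139.2 240. ] w 1.002 ff 0.0 F [0.3, -0.2, 0.6]
gripped t 4.0 ee [519.7 138.6  86.8] w 0.508 ff 60.36308526992798 F [-1.3, -0.9, 7.3]
lifted t 5.2 ee [518.6 138.3 239. ] w 0.507 ff 60.98762512207031 F [-0.8, -0.7, -1.3]
down True t 7.7 ee [664.7  66.2  92.9] w 0.51 ff 61.388479471206665 F [1.1, -0.1, 3.5]
up t 9.5 ee [663.2  66.2 238.8] w 0.999 ff 0.0 F [0.1, 0.6, 0.3]
```

Run:
```python
from pp import *
p=pick(531.5,367.5,82)
shot('scene','s3.png',(130,60,410,270),2.85)
if p: place(643,-185.3,82)
```

```text
above t 10.8 ee [532.1 366.6 239.8] w 1.002 ff 0.0 F [0.1, -0.5, -0.3]
gripped t 12.6 ee [532.  367.9  82.8] w 0.512 ff 61.32881401106715 F [-0.6, -0.6, 5.5]
lifted t 13.8 ee [530.9 367.1 238.8] w 0.512 ff 61.08205374330282 F [0.6, -0.2, -1.7]
down True t 18.4 ee [ 643.7 -185.4   88.8] w 0.509 ff 61.69656749814749 F [1.2, 0.2, 3.7]
up t 20.2 ee [ 642.3 -185.1  238.8] w 1.0 ff 0.0 F [-0.4, -0.0, -0.2]
```

View pics/s3.png

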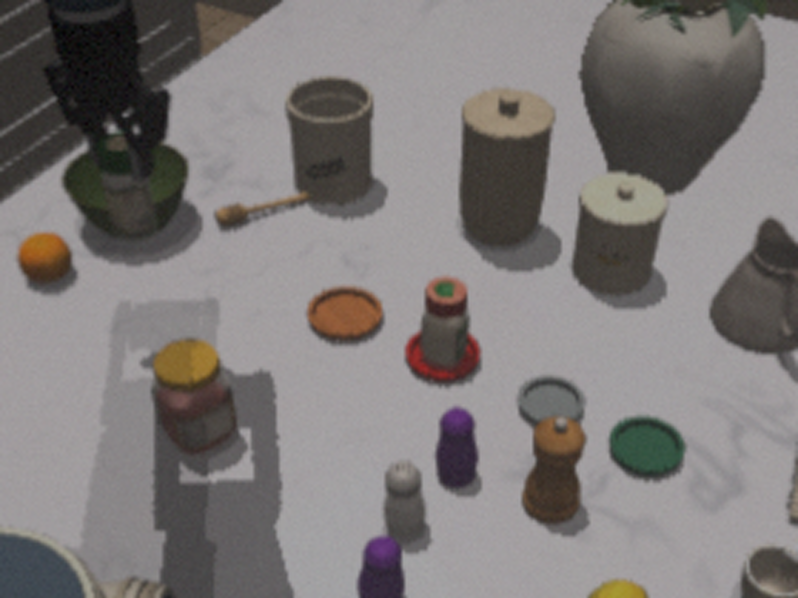

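The picture shows the red jar standing upright in the red dish at (443,330) and the green jar held in the gripper at (122,180). Contact heights fit a foot on a 6 mm floor. The mill and shaker come next.

Run:
```python
from pp import *
if pick(531,-123.5,99,262):
    place(668,198.2,99,262)
```

```text
above t 21.1 ee [ 530.6 -123.2  261.6] w 1.0 ff 0.0 F [0.0, -0.3, -0.0]
gripped t 22.9 ee [ 532.1 -123.7  100.2] w 0.528 ff 59.97491286601871 F [-0.2, 0.2, 8.0]
lifted t 24.2 ee [ 530.3 -123.3  261. ] w 0.53 ff 61.44753278698772 F [-0.3, 0.6, -2.0]
down True t 27.6 ee [668.8 198.2 106.4] w 0.531 ff 62.13137534447014 F [-0.7, -0.5, 4.9]
up t 29.5 ee [667.4 198.  260.8] w 0.999 ff 0.0 F [-0.9, 0.2, -0.2]
```

Run:
```python
from pp import *
if pick(430.5,-11,52):
    place(654,-71.5,52)
    env.reach([350,300,300],Q); rep('clear')
shot('top','t4.png'); shot('scene','s4.png',(150,110,430,290),2.85)
```

```text
above t 31.0 ee [432.1 -10.8 240.7] w 1.001 ff 0.0 F [0.4, 0.2, -0.8]
gripped t 33.1 ee [430.7 -11.   52.6] w 0.413 ff 58.00279118055187 F [-1.3, -1.0, 9.2]
lifted t 34.5 ee [429.9 -11.  239.2] w 0.41 ff 58.536347437184304 F [0.8, -0.7, -1.1]
down True t 37.5 ee [654.4 -71.6  58.7] w 0.409 ff 59.32192692300305 F [-0.6, 0.1, 5.5]
up t 39.7 ee [653.4 -71.4 238.9] w 1.0 ff 0.0 F [-0.1, -0.8, -1.0]
clear t 41.4 ee [350.7 299.8 299.9] w 0.999 ff 0.0 F [0.0, 0.1, 0.2]
```

View pics/s4.png

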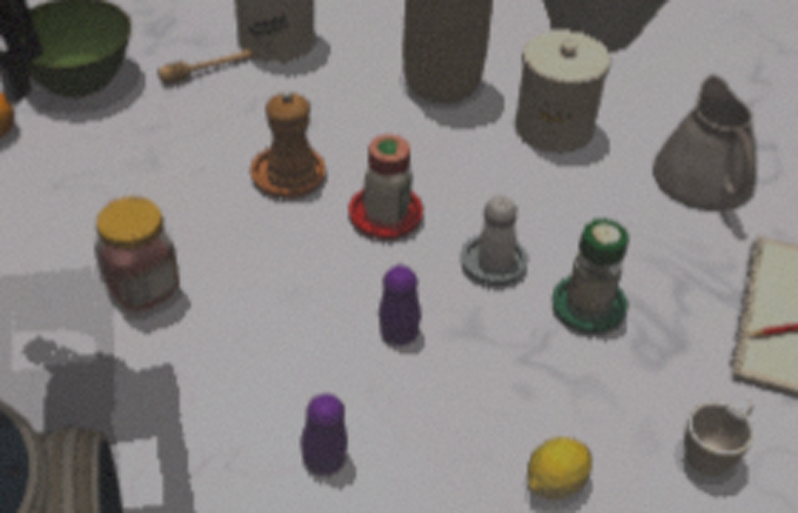

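View pics/t4.png

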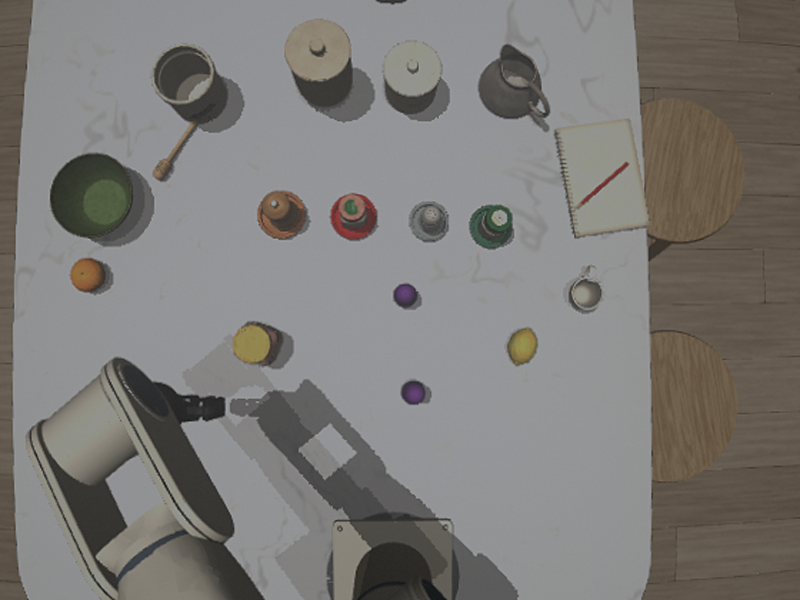

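All four stand in their dishes: mill (282,213), red (354,215), grey (429,220), green (491,225), with the bystanders unmoved. The green lid leans a little more than I expected, so I'll check it in enlarged crops.

Run:
```python
from pp import *
import numpy as np
a=read_camera('top')['frame'][126:180,180:365]; b=read_camera('scene')['frame'][135:230,230:380]
a=cv2.resize(a,None,fx=4.3,fy=4.3,interpolation=cv2.INTER_CUBIC);b=cv2.resize(b,None,fx=3.8,fy=3.8,interpolation=cv2.INTER_CUBIC)
o=np.zeros((a.shape[0]+b.shape[0],800,3),np.uint8);o[:a.shape[0],:a.shape[1]]=a;o[a.shape[0]:,:b.shape[1]]=b
print(a.shape,b.shape);cv2.imwrite('pics/z5.png',cv2.convertScaleAbs(o,alpha=1.5))
```

```text
(232, 796, 3) (361, 570, 3)
```

View pics/z5.png

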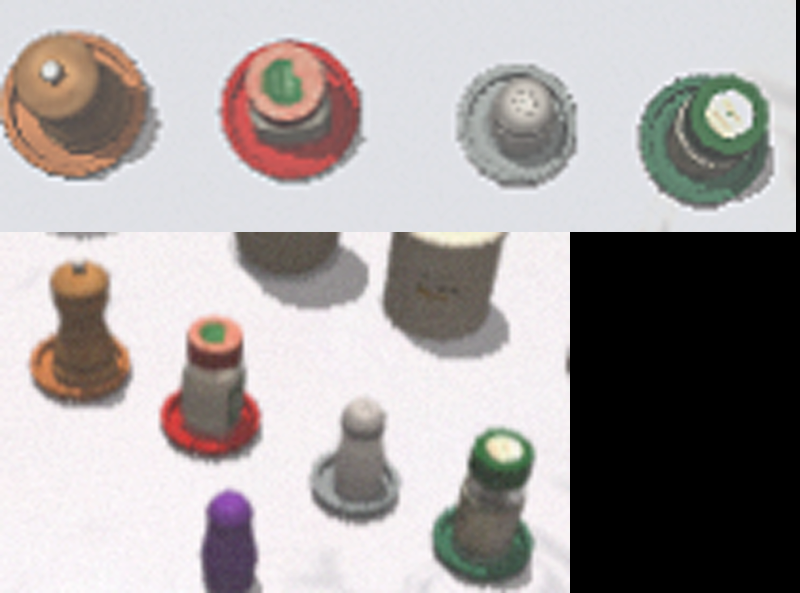

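Run:
```python
import pickle
from vis import *
T=pickle.load(open('top0.pkl','rb'));S=pickle.load(open('scene0.pkl','rb'))
for k,a,b,z,p in(('green',(729,116),(503,218),111,(643,-185)),('red',(286,82),(214,102),103,(664,66)),('mill',(52,70),(79,36),123,(668,198)),('shaker',(523,102),(363,172),95,(654,-71.5))):
    a=((a[0]+.5)/4.3-.5+180,(a[1]+.5)/4.3-.5+126);b=((b[0]+.5)/3.8-.5+230,(b[1]+.5)/3.8-.5+135)
    print(k,tri(T,a,S,b).round(1),atz(T,a,z).round(1),atz(S,b,z).round(1),'placed',p)
```

```text
green [ 640.2 -185.   118.6] [ 640.8 -184.6  111. ] [ 649.4 -185.   111. ] placed (643, -185)
red [662.4  65.  109.9] [663.1  66.3 103. ] [670.5  67.8 103. ] placed (664, 66)
mill [668.6 195.5 122.4] [667.7 196.7 123. ] [668.7 193.6 123. ] placed (668, 198)
shaker [651.4 -69.9 103.5] [652.1 -68.8  95. ] [661.6 -68.4  95. ] placed (654, -71.5)
```

The tops sit within about 3 mm of where each item was placed and 6–8 mm higher on the same biased scale as before. They are upright on the dish floors.

```bash
python3 -c "
from rig import env
print(env.hand_in())"
```

```text
the job is handed in; nothing more can be done
None
```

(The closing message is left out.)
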